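Centre-punch the bracket bar through the drill jig

TASK

Take the automatic centre punch out of the wooden tool block, put its point down through the free bush of the drill jig onto the aluminium bar and press it straight down until its spring snaps, then stop pressing: do not drive it hard against its end stop. Then stand the punch back upright in its hole in the tool block, fully down on its shoulder, and leave the loose things around where they are.

Things in the scene. Friction and masses are not known exactly. Their poses are not given: they have to be found in the camera images.
- punch_grip (a point): Centre of the knurled grip of the automatic centre punch: loose steel tool, 0.2 kg, 126 mm long, at first upright in the tool block's middle hole. z axis: along the punch, from point to cap. Measured from here: round knurled grip, 20 mm diameter, 26 mm down to 24 mm up; domed cap, 22 mm diameter, ends 42 mm up; the point of the nose is 84 mm down when out. Hold firmly: it takes 15 N lengthwise.
- punch_shoulder (a point): Shoulder of the punch, the step on its axis 26 mm below the grip centre on which it stands in the block. Below it the barrel is 13 mm in diameter for 24 mm; then the nose, 8 mm in diameter, stands out 34 mm.
- punch_tip (a point): Cone point of the punch's sliding nose (cone 4.5 mm long, flat 2 mm). A hidden spring holds the nose out: it gives from 3 N, by 4 N per mm; after 3 mm, at about 15 N, it snaps: the nose gives 3.5 mm at once and the force falls by 4 N or more. Pressed on, it stiffens again to a hard end stop under 4 mm beyond the snap; over 24 N spoils the work. Lifted off, it comes out and cocks anew.
- punch_trip (a joint): The trip inside the punch, in metres: 0 while the spring is cocked, jumps to 0.0035 when the spring snaps, goes back to 0 when the punch is lifted off.
- jig_bush (a point): Mouth centre of the drill jig's free bush, on top of the jig's steel plate (45 mm above the bench); z up, x along the jig. Round hole, 9.6 mm diameter, 1.5 mm chamfer, through the 8 mm plate. Under it lies the aluminium bar: its upper face is 10 to 22 mm below the mouth, depending on the stock, and is not measured. The jig (plywood base 220 x 130 mm) is bolted to the bench.
- jig_pin (a point): Top of the locating pin (head 16 mm in diameter, 19 mm above the plate) in the jig's other hole, 42 mm from the free bush. Nothing else on the jig stands more than 5 mm above the plate.
- block_hole (a point): Mouth centre of the punch's hole in the fixed wooden tool block (190 x 60 mm, 66 mm high); z up, x along the block. Through hole, 16 mm diameter. The punch stands in it with its shoulder on the block's upper face, grip centre 26 mm above this point. Small fixed punches stand 70 mm to either side along x, up to 50 mm above the block.
- glue_mid (a point): White plastic glue bottle, 54 mm in diameter, 130 mm high, standing; this point is at half height. Leave it alone.
- marker: Black marker pen lying on the bench, 135 mm long along its x axis, 13 mm thick. Leave it alone.
- offcut: Aluminium offcut lying flat, 70 x 40 x 6 mm. Leave it alone.
- tray: Small dark steel tray with pins, 110 x 80 x 30 mm. Leave it alone.
- caliper: Caliper lying flat, 190 mm long along x. Leave it alone.
There are look-alikes about, which are no part of the job. Of the things like the part that bears punch_grip, leave any that is blue or green; of the rest the larger one is meant.

How it is judged:
By the outcome, as a careful person would: the job done as asked, in the order asked, and still so for the second after the job is handed in, with the robot touching nothing.
It also fails if it takes over 64 s, if anything falls off the work surface, if the arm or the gripper's body presses on something with over 40 N, if the wrist force passes 120 N, or if a joint passes its speed limit or range.

ROBOT

A 6-joint arm with a two-finger parallel gripper is mounted at the origin on the work surface. World frame = base frame: x ahead of the robot, y to its left, z up, the work surface at z = 0. Lengths are in m, angles in rad, forces in N, time in s.
With the tool pointing down it reaches from about 0.4 to 0.825 m from the base axis. Payload 7 kg.
Tool frame: the origin (TCP) lies at the very end of the fingers, on their centre line; the grasp point (between the pads) lies 19 mm behind it; x points along the fingers, y is the direction in which the jaws open and shut, and the axes are right-handed (so a half turn about x gives the same grasp; the last joint's range is limited). The gripper opens to 88 mm and grips with 3 to 60 N. Pads are 19 mm wide; open, the fingers measure 130 mm over their backs; the gripper's body (78 mm by 193 mm) begins 47 mm behind the grasp point.
Start: joints at [1.488, 0.359, 0.012, 0, -1.224, -0.288], TCP at [0.245, 0.629, 0.227] pointing down, gripper open.
Joint ranges: [-3.07, 3.07], [-1.43, 2.12], [-1.02, 1.25], [-3.03, 1.67], [-3.05, -0], [-3.03, 3.03]. Speed limits (rad/s): [2.39, 2.39, 3.01, 3.14, 3.14, 3.14].

INTERFACE

Orientations are given as [roll, pitch, yaw] about the fixed x, y, z axes, in that order (R = Rz(yaw) Ry(pitch) Rx(roll)).
In Python, from station import arm gives the robot as it stands.
- The arm moves only by the shell command python3 -m inch 'ROWS' [OPENING] [FORCE]. ROWS is text: rows parted by semicolons, each of 6 numbers parted by spaces: the shift along the world's x, y, z in units of 30 mm (1.0 is 30 mm), then the turn, a rotation vector about the world's x, y, z in units of 5 degrees (1.0 is 5 degrees). In form: dx dy dz wx wy wz; .... A call has 1 to 12 rows; each row shifts and turns the commanded pose from where the row before left it; what a row does not reach is not made up. A row lasts 1/8 s, in which the tool goes at most 62.5 mm and 10.7 degrees, less where a joint would pass 70% of its speed; a pose out of reach is approached as far as the arm can. A call is refused whole if a number of a shift passes 1 or a number of a turn 1, either way. A call with a gripper value outside its range is refused whole. OPENING is the opening, from 0 (shut) to 1 (fully open), set as the call begins (- or left out, the last holds). The fingers move at their own pace and stop on an object; FORCE is the grip in N (left out, the last holds). Time passes only in rows, so rows that do not move let the fingers close. It gives the time, the measured TCP pose, the force and the opening at its end, in the units of the state.
- arm.get_state(): the state, without advancing time (a new reading comes with each control period).
- arm.grab_frame(name): name is "side" or "top"; returns a dict with "frame" (480x640x3 uint8, red, green, blue), "range_z" (480x640 float32, m along the optical axis (not along the pixel's ray), 0 where there is no reading), "mtx" (3x3 intrinsics, pixels), "pose" (4x4, takes a point from camera to world coordinates). Camera axes: x right, y up, looking along -z (the intrinsics and any distortion apply to the point x, -y, -z); pixel columns grow to the right and rows downward; lengths in m; the calibration is good to about 2 mm. A picture is of the moment at which its call begins.
- arm.job_done(): hands the job in, once; it reports no verdict.
Trained networks look in a picture, given as the dict that the camera call returned (one of the last four; its "shot" number tells which), for a name from the list of things; names that differ only in an ending like _2 or _b are one class to them, and where a whole thing is asked for, a point or a joint stands for the part that bears it (a point fixed in the world has none). Each returns a list of dicts, best first, with "confidence" (0 to 1); they miss things now and then, are a little off and sometimes report something else, mostly with a low value. They report only what shows in the picture. A call takes as long as a camera call. They do not tell look-alikes from the thing itself.
- arm.search_frame(picture, target): "extent" ([centre column, centre row, width, height] as shares, 0 to 1, of the picture: columns of its width, rows of its height, round what is visible of it).
- arm.masks_of(picture, target): "mask" (480x640 bool, what is visible of it) and "extent" ([centre column, centre row, width, height] as shares, 0 to 1, of the picture: columns of its width, rows of its height, round what is visible of it).
- arm.place_of(picture, target): "position" ([column, row] as shares, 0 to 1, of the picture: columns of its width, rows of its height: a listed point, or the origin of a listed thing).
The state is a dict: "t": time; "q": joint angles; "qd": joint speeds; "joint_efforts": joint torques, N m; "eef_pos": TCP position; "ee_rot": TCP orientation; "force": force on the tool from outside, world axes, zero at the start; "moment": the same for the moment, N m; "width": finger opening in m.
Only numpy, scipy, OpenCV 4.12 (cv2) and the standard library are available. Lean on these libraries where they do the work, as an engineer would, in place of code of your own. Each camera call takes 0.05 s, during which the arm holds its last target. There are 200 camera calls.

## Working session

There is one attempt and no reset: what is moved stays moved. The work goes in short steps, Python scripts to look and compute and a shell command to move; the robot and the scene stay as the last step left them, time stands still between calls to the robot, and variables do not carry over. Pictures are saved under pics/ and viewed, about 8 in all and at most 12, crops included, and the job is handed in when it is done.

```bash
mkdir -p pics; ls; cat > h.py <<'E'
import numpy as np, cv2
from station import arm
def w(p,c,r,z=None):
    """pixel -> world: by depth, or on plane z"""
    K,T=p["mtx"],p["pose"]
    d=np.array([(c-K[0,2])/K[0,0],-(r-K[1,2])/K[1,1],-1])
    if z is None:
        dz=p["range_z"][int(r),int(c)]
        return (T@np.r_[d*dz,1])[:3]
    v=T[:3,:3]@d; o=T[:3,3]
    return o+v*(z-o[2])/v[2]
def save(p,n): cv2.imwrite(f"pics/{n}.png",p["frame"][:,:,::-1])
E
python3 - <<'E'
from h import *
np.set_printoptions(precision=4,suppress=True)
s=arm.get_state(); print({k:np.round(v,4) for k,v in s.items()})
for n in("top","side"):
    p=arm.grab_frame(n); save(p,n+"0"); print(n,[k for k in p],p["mtx"],p["pose"])
    for t in("punch_grip","punch_shoulder","punch_tip","jig_bush","jig_pin","block_hole","glue_mid","marker","offcut","tray","caliper"):
        for d in arm.place_of(p,t)[:3]:
            c,r=d["position"][0]*640,d["position"][1]*480
            print(t,round(d["confidence"],2),round(c,1),round(r,1),w(p,min(c,639),min(r,479)))
E
```

```text
pics
{'t': np.float64(0.0), 'q': array([ 1.4881,  0.3594,  0.0111, -0.0004, -1.2241, -0.2881]), 'qd': array([-0.0007, -0.0011, -0.0002, -0.0005,  0.0008,  0.0004]), 'joint_efforts': array([ -0.0001, -58.2714,  29.3044,   6.9972,   0.0069,  -0.0002]), 'eef_pos': array([0.2444, 0.6287, 0.2256]), 'ee_rot': array([ 1.6385,  1.5691, -1.874 ]), 'force': array([ 0.3765, -0.6705, -0.068 ]), 'moment': array([-0.0152,  0.0066, -0.0031]), 'width': np.float64(0.0874)}
top ['frame', 'range_z', 'mtx', 'pose', 'shot'] [[446.678    0.     310.661 ]
 [  0.     446.678  238.9182]
 [  0.       0.       1.    ]] [[-0.0103  0.9917 -0.1282  0.3339]
 [-0.9999 -0.0116 -0.0098 -0.0045]
 [-0.0112  0.1281  0.9917  1.0986]
 [ 0.      0.      0.      1.    ]]
punch_grip 0.77 459.8 339.1 [ 0.2309 -0.3436  0.0182]
punch_grip 0.76 411.6 269.6 [ 0.3973 -0.2409 -0.0024]
punch_grip 0.7 400.3 196.3 [ 0.5566 -0.1982  0.1083]
punch_shoulder 0.74 465.2 332.3 [ 0.2462 -0.3587  0.0139]
punch_shoulder 0.65 413.4 277.1 [ 0.3783 -0.2413  0.0127]
punch_shoulder 0.53 455.0 174.9 [ 0.6344 -0.359  -0.001 ]
punch_tip 0.51 487.1 318
[... 1150 characters left out ...]
0.66 331.5 364.9 [ 0.3738 -0.25    0.0095]
punch_tip 0.52 327.7 385.8 [ 0.3494 -0.2812 -0.004 ]
punch_tip 0.52 328.0 466.2 [ 0.2776 -0.4202 -0.0019]
punch_tip 0.38 479.9 348.3 [ 0.6776 -0.3398 -0.0026]
jig_bush 0.69 296.2 218.5 [0.5051 0.2089 0.0412]
jig_pin 0.93 280.0 217.2 [0.4671 0.2334 0.0416]
block_hole 0.84 403.2 296.8 [ 0.5623 -0.2096  0.0811]
glue_mid 0.71 293.1 271.2 [ 0.3872 -0.0374  0.0835]
marker 0.58 335.3 274.0 [ 0.5179  0.0016 -0.0037]
marker 0.17 261.2 190.7 [ 0.4948  0.4595 -0.0007]
offcut 0.8 382.7 258.1 [ 0.6542 -0.0038  0.0038]
tray 0.75 260.8 189.1 [0.4958 0.4651 0.002 ]
caliper 0.96 465.2 430.5 [ 0.5199 -0.4732  0.005 ]
caliper 0.23 402.5 288.4 [ 0.5589 -0.2071  0.1041]
```

View pics/top0.png

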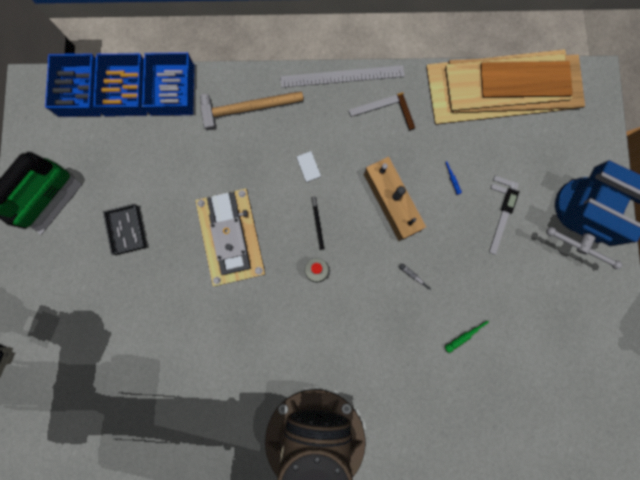

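View pics/side0.png

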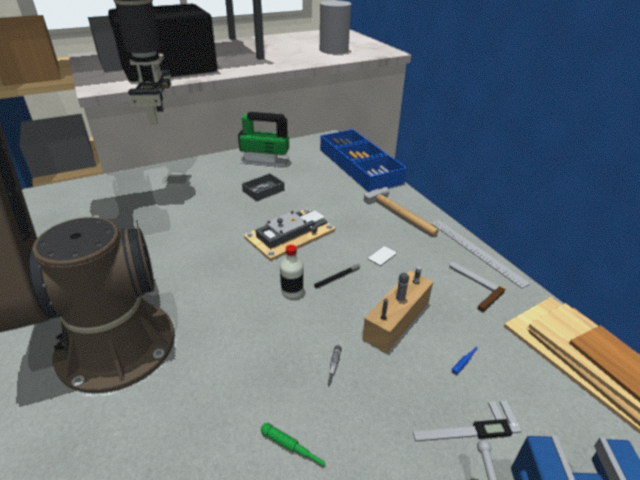

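```bash
python3 - <<'E'
from h import *
from scipy.spatial.transform import Rotation as R
np.set_printoptions(precision=4,suppress=True)
s=arm.get_state(); print(R.from_euler("xyz",s["ee_rot"]).as_matrix())
fr=[arm.grab_frame("top") for _ in range(2)]; sd=[arm.grab_frame("side") for _ in range(2)]
def crop(p,c,r,h,k): 
    f=p["frame"][r-h:r+h,c-h:c+h,::-1]; return cv2.resize(f,(400,300*1) if 0 else (400,400),interpolation=cv2.INTER_CUBIC)
t,u=fr[-1],sd[-1]
im=np.hstack([crop(t,229,236,25,8),crop(u,292,226,25,8)])
cv2.imwrite("pics/crops.png",im)
# depth: cap of punch, block top
for n,p in(("top",t),("side",u)):
    v,c=np.mgrid[0:480,0:640]; K=p["mtx"]; z=p["range_z"]
    P=np.stack([(c-K[0,2])/K[0,0]*z,-(v-K[1,2])/K[1,1]*z,-z,np.ones_like(z)],-1)@p["pose"].T
    P=P[...,:3]; P[z==0]=9
    roi=(abs(P[...,0]-.56)<.13)&(abs(P[...,1]+.19)<.12)
    m=roi&(P[...,2]>.122)&(P[...,2]<.16); print(n,"cap",m.sum(),P[m].mean(0),P[m].min(0),P[m].max(0))
    m=roi&(P[...,2]>.055)&(P[...,2]<.075)
    q=P[m]; rect=cv2.minAreaRect(q[:,:2].astype(np.float32)*1000); print(n,"block",m.sum(),np.median(q[:,2]),rect)
    roi=(abs(P[...,0]-.48)<.13)&(abs(P[...,1]-.2)<.1)
    m=roi&(P[...,2]>.058)&(P[...,2]<.09); print(n,"pin",m.sum(),P[m].mean(0) if m.any() else 0)
    m=roi&(P[...,2]>.038)&(P[...,2]<.056); print(n,"plate",m.sum(),np.median(P[m][:,2]),cv2.minAreaRect(P[m][:,:2].astype(np.float32)*1000))
    m=roi&(P[...,2]>.008)&(P[...,2]<.09); print(n,"jig",cv2.minAreaRect(P[m][:,:2].astype(np.float32)*1000))
    for q in ("jig_bush","jig_pin","block_hole","punch_grip"):
        hz={"jig_bush":.045,"jig_pin":.064,"block_hole":.066,"punch_grip":.092}[q]
        for d in arm.place_of(p,q)[:3]:
            a=d["position"]; print(n,q,round(d["confidence"],2),np.round([a[0]*640,a[1]*480],1),w(p,a[0]*640,a[1]*480,hz))
E
```

```text
[[ 0.     -0.3624 -0.932 ]
 [ 0.     -0.932   0.3624]
 [-1.     -0.      0.    ]]
top cap 80 [ 0.565  -0.1942  0.1316] [ 0.5559 -0.2057  0.1228] [ 0.5752 -0.1851  0.1384]
top block 1901 0.06638768683502283 ((566.6417236328125, -194.51309204101562), (190.06198120117188, 61.78317642211914), 25.666967391967773)
top pin 38 [0.4531 0.199  0.0645]
top plate 1264 0.045553977786737976 ((471.0966491699219, 194.25759887695312), (149.7666473388672, 89.05735778808594), 12.126667976379395)
top jig ((484.5767822265625, 206.75946044921875), (220.72268676757812, 130.60986328125), 12.534025192260742)
top jig_bush 0.83 [225.7 231.4] [0.4906 0.2086 0.045 ]
top jig_pin 0.56 [229.  246.6] [0.4518 0.1966 0.064 ]
top block_hole 0.39 [401.1 195. ] [ 0.5693 -0.2084  0.066 ]
top punch_grip 0.9 [460.  340.6] [ 0.2347 -0.3208  0.092 ]
top punch_grip 0.62 [398.4 196.1] [ 0.5609 -0.1971  0.092 ]
top punch_grip 0.62 [411.2 274. ] [ 0.3821 -0.2194  0.092 ]
side cap 82 [ 0.5624 -0.202   0.1294] [ 0.5531 -0.2106  0.1221] [ 0.5759 -0.1888  0.135 ]
side block 1626 0.06425087375307131 ((564.8641357421875, -198.93748474121094), (194.44012451171875, 61.920143127441406), 25.70512580871582)
side pin 22 [0.4505 0.1943 0.0609]
side plate 522 0.04276124079568294 ((472.2020263671875, 199.28134155273438), (93.05458068847656, 75.0060806274414), 11.449566841125488)
side jig ((482.8542785644531, 200.40374755859375), (222.27828979492188, 131.4327850341797), 12.125314712524414)
side jig_bush 0.67 [295.3 221.3] [0.495  0.1924 0.045 ]
side jig_pin 0.91 [280.5 218.7] [0.4534 0.1948 0.064 ]
side block_hole 0.96 [402.5 297. ] [ 0.5714 -0.1973  0.066 ]
side punch_grip 0.78 [334.2 353.2] [ 0.3576 -0.2854  0.092 ]
side punch_grip 0.74 [282.2 440.3] [ 0.2096 -0.3966  0.092 ]
side punch_grip 0.74 [460.4 368.5] [ 0.5399 -0.4113  0.092 ]
```

View pics/crops.png

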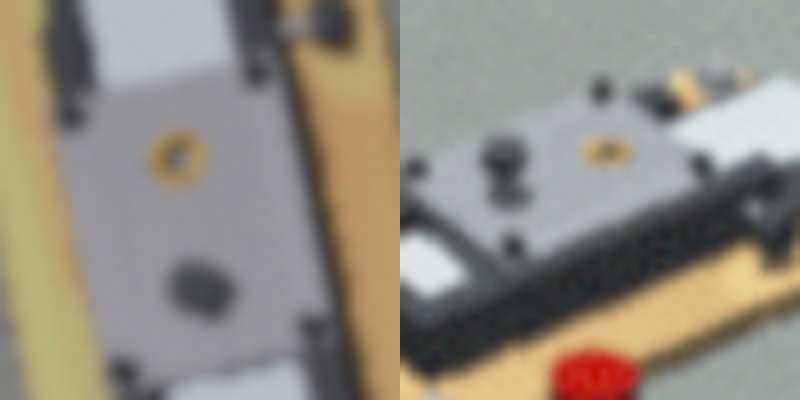

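The top view shows the target punch upright in the block near (398,196), with a blue, a green and a small grey look-alike lying on the bench. The brass bush is at about (226,230) and the pin at (229,246), which is the expected 42 mm apart. I'll move over the punch with the jaws turned across the block.

```bash
python3 -m inch '0.38 -0.98 0 0 0 -0.95;0.38 -0.98 0 0 0 -0.95;0.38 -0.98 0 0 0 -0.95;0.38 -0.98 0 0 0 -0.95;0.38 -0.98 0 0 0 -0.95;0.38 -0.98 0 0 0 -0.95;0.38 -0.98 0 0 0 -0.95;0.38 -0.98 0 0 0 -0.95;0.38 -0.98 0 0 0 -0.95;0.38 -0.98 0 0 0 -0.95;0.38 -0.98 0 0 0 -0.95;0.38 -0.98 0 0 0 -0.95' 1
python3 -m inch '0.38 -0.98 0 0 0 -0.95;0.38 -0.98 0 0 0 -0.95;0.38 -0.98 0 0 0 -0.95;0.38 -0.98 0 0 0 -0.95;0.38 -0.98 0 0 0 -0.95;0.38 -0.98 0 0 0 -0.95;0.38 -0.98 0 0 0 -0.95;0.38 -0.98 0 0 0 -0.95;0.38 -0.98 0 0 0 -0.95;0.38 -0.98 0 0 0 -0.95;0.38 -0.98 0 0 0 -0.95;0.38 -0.98 0 0 0 -0.95'
cat > st.py <<'E'
from h import *
from scipy.spatial.transform import Rotation as R
np.set_printoptions(precision=4,suppress=True)
s=arm.get_state(); M=R.from_euler("xyz",s["ee_rot"]).as_matrix()
print("t",s["t"],"p",s["eef_pos"],"f",s["force"],"m",s["moment"],"w",s["width"],"q",s["q"],"jaw deg",np.degrees(np.arctan2(M[1,1],M[0,1])),"x",M[:,0])
E
python3 st.py
```

```text
t: 3.3
eef_pos: [0.3817, 0.2753, 0.2268]
ee_rot: [-0.853, 1.57, 0.92]
force: [0.6, 0.5, 0.1]
width: 0.0878
t: 4.8
eef_pos: [0.5186, -0.0775, 0.2268]
ee_rot: [-0.578, 1.57, 0.2]
force: [0.7, 0.1, 0.6]
width: 0.0878
t 4.8 p [ 0.5186 -0.0775  0.2268] f [0.7129 0.0634 0.5524] m [ 0.1634 -0.1614 -0.0345] w 0.08783102197499111 q [ 0.2261  0.1096 -0.3174  0.     -1.1433 -1.0185] jaw deg 134.5985261160457 x [ 0.0005  0.0001 -1.    ]
```

```bash
python3 -m inch '0.39 -0.98 0 0 0 -0.94;0.39 -0.98 0 0 0 -0.94;0.39 -0.98 0 0 0 -0.94;0.39 -0.98 0 0 0 -0.94;0 0 0 0 0 0;0 0 0 0 0 0'
python3 st.py; python3 - <<'E'
from h import *
np.set_printoptions(precision=4,suppress=True)
p=arm.grab_frame("side"); f=p["frame"][:,:,::-1]
s=arm.get_state()["eef_pos"]
cv2.imwrite("pics/c2.png",cv2.resize(f[160:340,300:500],(800,720)[:2] if 0 else (660,594),interpolation=cv2.INTER_CUBIC))
K=p["mtx"]; T=np.linalg.inv(p["pose"])
for q in (s,s-[0,0,.092]): 
    c=T@np.r_[q,1]; print(K[0,0]*c[0]/-c[2]+K[0,2],K[1,1]*-c[1]/-c[2]+K[1,2])
E
```

```text
t: 5.55
eef_pos: [0.5647, -0.194, 0.2264]
ee_rot: [2.208, 1.57, 2.662]
force: [0.7, -0.3, 0.5]
width: 0.0878
t 5.55 p [ 0.5647 -0.194   0.2264] f [ 0.6967 -0.3243  0.4555] m [ 0.0304 -0.1272 -0.0614] w 0.08783408438644462 q [-0.004   0.232  -0.1663 -0.0002 -1.1729 -1.1134] jaw deg 115.97287824868688 x [-0.0004  0.0002 -1.    ]
408.8429736270795 236.22713272648514
402.9158685288801 272.51818984571776
```

View pics/c2.png

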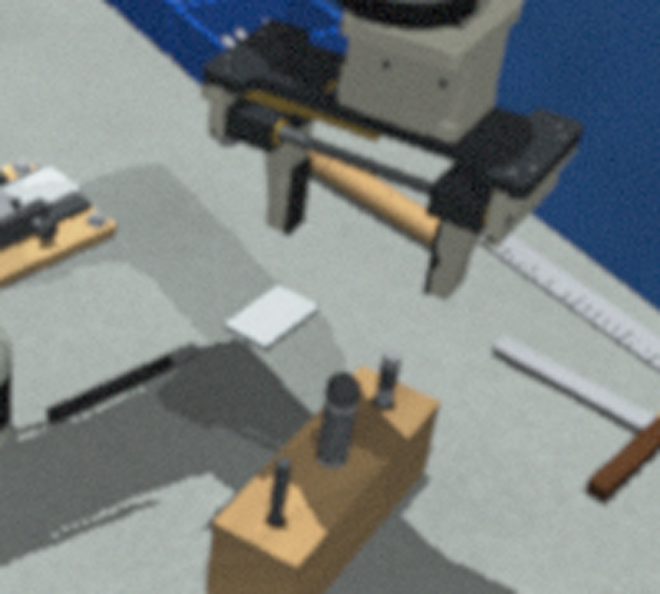

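```bash
python3 -m inch '0 0 -0.9 0 0 0;0 0 -0.9 0 0 0;0 0 -0.9 0 0 0;0 0 -0.9 0 0 0;0 0 -0.8 0 0 0;0 0 -0.68 0 0 0;0 0 0 0 0 0;0 0 0 0 0 0;0 0 0 0 0 0'
python3 st.py
python3 -m inch '0 0 0 0 0 0;0 0 0 0 0 0;0 0 0 0 0 0;0 0 0 0 0 0;0 0 0 0 0 0;0 0 0 0 0 0;0 0 0 0 0 0;0 0 0 0 0 0' 0.17 5; python3 st.py
```

```text
t: 6.72
eef_pos: [0.5658, -0.1939, 0.0754]
ee_rot: [-0.529, 1.569, -0.075]
force: [-0.1, 0.3, -0.6]
width: 0.0874
t 6.725 p [ 0.5658 -0.1939  0.0754] f [-0.061   0.3135 -0.5938] m [ 0.0502 -0.1546 -0.0196] w 0.08739061116539976 q [-0.0037  0.3701 -0.3514  0.0002 -0.8473 -1.1137] jaw deg 115.9870855521743 x [ 0.002  -0.0002 -1.    ]
t: 7.72
eef_pos: [0.5652, -0.1942, 0.0742]
ee_rot: [-1.072, 1.57, -0.619]
force: [1.1, -1.4, -1.1]
width: 0.0198
t 7.725 p [ 0.5652 -0.1942  0.0742] f [ 1.1337 -1.3592 -1.1059] m [-0.4328 -0.3411  0.0022] w 0.019760125441163005 q [-0.0042  0.3718 -0.3523  0.0003 -0.8465 -1.1137] jaw deg 115.96028318653114 x [ 0.0003 -0.0002 -1.    ]
```

```bash
python3 -m inch '0.012 -0.024 0 0 0 0;0 0 0 0 0 0;0 0 0 0 0 0;0 0 0 0 0 0'; python3 st.py
python3 -m inch '0 0 0 0 0 0;0 0 0 0 0 0;0 0 0 0 0 0' 0 55; python3 st.py
```

```text
t: 8.22
eef_pos: [0.5653, -0.1947, 0.0741]
ee_rot: [2.058, 1.571, 2.511]
force: [-0.7, 1.7, 0.6]
width: 0.02
t 8.225 p [ 0.5653 -0.1947  0.0741] f [-0.7427  1.737   0.6257] m [0.7291 0.1128 0.0139] w 0.01998597355321293 q [-0.0052  0.3725 -0.3511 -0.0002 -0.8473 -1.1124] jaw deg 115.95756753144187 x [-0.0002  0.0001 -1.    ]
t: 8.6
eef_pos: [0.5653, -0.1948, 0.0741]
ee_rot: [2.511, 1.571, 2.964]
force: [0.2, 1.3, 1.0]
width: 0.0191
t 8.6 p [ 0.5653 -0.1948  0.0741] f [0.1768 1.3002 0.9552] m [ 0.7966  0.1553 -0.0313] w 0.01914827543365755 q [-0.0053  0.3725 -0.3511 -0.     -0.8473 -1.1125] jaw deg 115.9535061512866 x [-0.0001  0.     -1.    ]
```

```bash
python3 -m inch '0 0 0.1 0 0 0;0 0 0.4 0 0 0;0 0 0.8 0 0 0;0 0 0.9 0 0 0;0 0 0.8 0 0 0;-0.17 0.95 0 0 0 0;-0.17 0.95 0 0 0 0;-0.17 0.95 0 0 0 0;-0.17 0.95 0 0 0 0;-0.17 0.95 0 0 0 0;-0.17 0.95 0 0 0 0;-0.17 0.95 0 0 0 0'; python3 -m inch '-0.17 0.95 0 0 0 0;-0.17 0.95 0 0 0 0;-0.17 0.95 0 0 0 0;-0.17 0.95 0 0 0 0;-0.17 0.95 0 0 0 0;-0.17 0.95 0 0 0 0;-0.17 0.9 0 0 0 0;0 0 0 0 0 0;0 0 0 0 0 0;0 0 0 0 0 0'
python3 st.py; python3 - <<'E'
from h import *
np.set_printoptions(precision=4,suppress=True)
s=arm.get_state()["eef_pos"]
out=[]
for n in("side","top"):
    p=arm.grab_frame(n); np.savez(f"{n}1.npz",**{k:p[k] for k in("frame","mtx","pose","range_z")}); f=p["frame"][:,:,::-1]
    K=p["mtx"]; T=np.linalg.inv(p["pose"])
    pr=lambda q:(lambda c:(K[0,0]*c[0]/-c[2]+K[0,2],K[1,1]*-c[1]/-c[2]+K[1,2]))(T@np.r_[q,1])
    tip=pr(s+[0,0,.018-.084]); c,r=int(tip[0]),int(tip[1]); print(n,"tip pred",np.round(tip,1),"grip",np.round(pr(s+[0,0,.018]),1),"crop",c-30,r-40)
    out.append(cv2.resize(f[r-40:r+20,c-30:c+30],(400,400),interpolation=cv2.INTER_CUBIC))
    for q in("punch_tip","jig_bush","punch_shoulder","jig_pin"):
        for d in arm.place_of(p,q)[:3]: print(q,round(d["confidence"],2),np.round(np.array(d["position"])*[640,480],1))
cv2.imwrite("pics/c3.png",np.hstack(out))
E
```

```text
t: 10.1
eef_pos: [0.5295, 0.0055, 0.165]
ee_rot: [-0.23, 1.57, 0.223]
force: [0.8, 0.7, -2.2]
width: 0.0193
t: 11.35
eef_pos: [0.494, 0.202, 0.1644]
ee_rot: [0.185, 1.571, 0.638]
force: [-0.2, 0.7, -1.7]
width: 0.0193
t 11.35 p [0.494  0.202  0.1644] f [-0.2065  0.676  -1.72  ] m [ 0.0368 -0.169   0.0222] w 0.01926899777678133 q [ 0.7558  0.1782 -0.3874  0.     -1.0051 -1.8743] jaw deg 115.91500256527353 x [ 0.0001  0.0001 -1.    ]
side tip pred [293.1 202.9] grip [292.5 174.9] crop 263 162
punch_tip 0.66 [325.5 464.6]
punch_tip 0.59 [327.2 385.8]
punch_tip 0.46 [292.9 208.5]
jig_bush 0.68 [295.7 219.2]
punch_shoulder 0.97 [296.1 446.1]
punch_shoulder 0.54 [329.4 361.8]
punch_shoulder 0.49 [463.4 359.7]
jig_pin 0.7 [282.4 215.8]
jig_pin 0.27 [292.6 205.2]
top tip pred [223.9 226.5] grip [215.7 220.2] crop 193 186
punch_tip 0.5 [428.5 289.7]
punch_tip 0.45 [446.9 156.2]
punch_tip 0.39 [484.8 319.6]
jig_bush 0.87 [226.1 229.7]
punch_shoulder 0.68 [452. 174.]
punch_shoulder 0.61 [465.9 333.1]
punch_shoulder 0.51 [415.6 278. ]
jig_pin 0.66 [231.8 247.7]
```

View pics/c3.png

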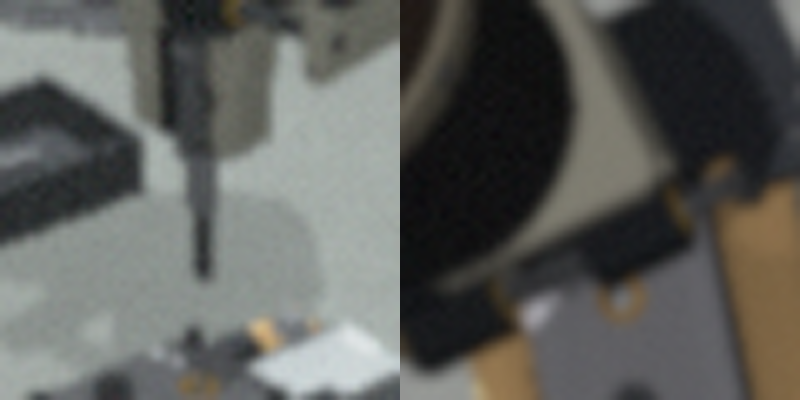

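```bash
python3 - <<'E'
from h import *
np.set_printoptions(precision=4,suppress=True)
for n,c0,r0 in(("top",226,230),("side",292,219)):
    z=np.load(n+"1.npz"); p={k:z[k] for k in z}
    fs=[p["frame"].astype(float),cv2.imread(f"pics/{n}0.png")[:,:,::-1].astype(float)]
    for i,f in enumerate(fs):
        H=4 if n=="top" else 3
        o=(f[...,0]-f[...,2])[r0-H:r0+H+1,c0-5:c0+6]; bg=np.percentile(o,30); wt=np.clip(o-bg-12,0,None)
        if i==0: print(o.astype(int))
        v,c=np.mgrid[r0-H:r0+H+1,c0-5:c0+6]; a,b=(wt*c).sum()/wt.sum(),(wt*v).sum()/wt.sum()
        print(n,i,a,b,w(p,a,b,.045))
E
```

```text
[[-4 -3 -5 -6 -3 -1  6  6  0 -2 -3]
 [-3 -2 -1 -1 -1  9 20 18  5 -2 -3]
 [-2  2  8  6  1 10 27 33 17  2 -4]
 [ 2 10 22 12  0  4 23 40 27  7 -2]
 [ 2 17 31 18  2  2 18 41 35 11 -1]
 [ 1 16 36 26  9  8 23 41 31  9 -2]
 [ 0 10 30 35 26 25 34 39 22  4 -2]
 [-2  2 16 31 35 34 33 25  9  0 -4]
 [-4 -1  3 12 20 20 17  9  0 -3 -4]]
top 0 226.34229390681003 230.99820788530465 [0.4916 0.2071 0.045 ]
top 1 225.69114470842334 230.2627789776818 [0.4934 0.2087 0.045 ]
[[-7 -5 -6 -7 -4 -5 -6 -4 -5 -6 -5]
 [-6 -7 -7 -3  2  6  3  4 -2 -4 -4]
 [-5 -5 -1 15 23 20 15 22 12 -1 -6]
 [-5 -5 13 39 44 26 22 36 27  3 -1]
 [-9 -5 10 38 38 25 25 42 29  5 -6]
 [-6 -6 -1 13 19 18 21 28 17 -2 -6]
 [-6 -6 -4 -5 -1 -1  0  0 -2 -8 -9]]
side 0 292.32747252747254 219.52967032967032 [0.4912 0.2037 0.045 ]
side 1 292.2409638554217 219.49698795180723 [0.4911 0.2039 0.045 ]
```

```bash
python3 -m inch '-0.073 0.207 -0.4 0 0 0;0 0 -0.6 0 0 0;0 0 -0.45 0 0 0;0 0 -0.2 0 0 0;0 0 0 0 0 0;0 0 0 0 0 0'
python3 st.py; python3 - <<'E'
from h import *
s=arm.get_state()["eef_pos"]
p=arm.grab_frame("side"); f=p["frame"][:,:,::-1]; K=p["mtx"]; T=np.linalg.inv(p["pose"])
pr=lambda q:(lambda c:(K[0,0]*c[0]/-c[2]+K[0,2],K[1,1]*-c[1]/-c[2]+K[1,2]))(T@np.r_[q,1])
print(pr(s-[0,0,.066]),pr([.4918,.2082-.0043,.045]))
a=cv2.resize(f[195:235,272:312],(600,600),interpolation=cv2.INTER_CUBIC); cv2.imwrite("pics/c4.png",a)
E
```

```text
t: 12.6
eef_pos: [0.4921, 0.2091, 0.1151]
ee_rot: [0.069, 1.57, 0.522]
force: [-0.2, 0.6, -2.2]
width: 0.0194
t 12.6 p [0.4921 0.2091 0.1151] f [-0.2372  0.6216 -2.2345] m [ 0.143  -0.147  -0.0264] w 0.01944214040530208 q [ 0.7688  0.2315 -0.4477  0.0003 -0.8908 -1.8867] jaw deg 115.9602233049998 x [ 0.0007  0.0004 -1.    ]
(np.float64(291.7925682051502), np.float64(217.19132762090052)) (np.float64(292.4873700018785), np.float64(219.43433365500672))
```

View pics/c4.png

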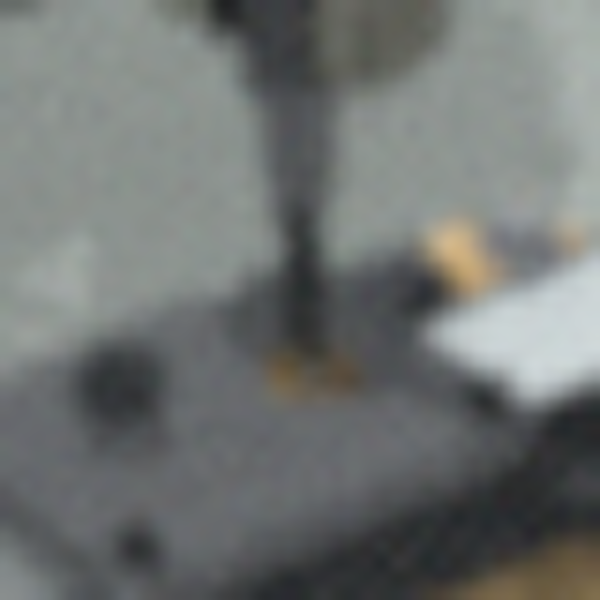

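```bash
python3 -m inch '0.03 -0.017 0 0 0 0;0 0 -0.1 0 0 0;0 0 -0.1 0 0 0;0 0 -0.05 0 0 0;0 0 0 0 0 0;0 0 0 0 0 0'; python3 -m inch '0 0 -0.05 0 0 0;0 0 -0.05 0 0 0;0 0 0 0 0 0;0 0 0 0 0 0'
python3 st.py
```

```text
t: 13.4
eef_pos: [0.4927, 0.2084, 0.1072]
ee_rot: [-1.528, 1.571, -1.075]
force: [0.2, -0.2, -1.8]
width: 0.0188
t: 13.9
eef_pos: [0.4927, 0.2084, 0.1042]
ee_rot: [0.49, 1.571, 0.943]
force: [-1.1, -0.2, -2.6]
width: 0.0191
t 13.9 p [0.4927 0.2084 0.1042] f [-1.1305 -0.1697 -2.6197] m [ 0.0898 -0.1505 -0.0294] w 0.019089719067066933 q [ 0.7668  0.2453 -0.459  -0.     -0.8665 -1.8847] jaw deg 115.95236350479638 x [ 0.  0. -1.]
```

```bash
for i in 1; do python3 -m inch '0 0 -0.05 0 0 0;0 0 -0.05 0 0 0;0 0 0 0 0 0' | grep -E 'eef|force'; python3 -m inch '0 0 -0.05 0 0 0;0 0 0 0 0 0' | grep -E 'eef|force';  done
```

```text
eef_pos: [0.4926, 0.2083, 0.101]
force: [0.4, -0.1, -2.8]
eef_pos: [0.4926, 0.2083, 0.0995]
force: [0.0, -0.4, -1.7]
```

```bash
python3 -m inch '0 0 -0.05 0 0 0;0 0 0 0 0 0' | grep -E 'eef|force'; python3 -m inch '0 0 -0.05 0 0 0;0 0 0 0 0 0' | grep -E 'eef|force'
```

```text
eef_pos: [0.4926, 0.2083, 0.098]
force: [-0.4, 0.3, -2.6]
eef_pos: [0.4926, 0.2083, 0.0965]
force: [0.2, -1.0, -2.8]
```

```bash
python3 -m inch '0 0 -0.05 0 0 0;0 0 0 0 0 0' | grep -E 'eef|force'
```

```text
eef_pos: [0.4926, 0.2083, 0.095]
force: [-0.8, 0.2, -2.2]
```

```bash
python3 -m inch '0 0 -0.05 0 0 0;0 0 0 0 0 0' | grep -E 'eef|force'; python3 -m inch '0 0 -0.05 0 0 0;0 0 0 0 0 0' | grep -E 'eef|force'
```

```text
eef_pos: [0.4928, 0.2085, 0.0938]
force: [0.3, 0.2, -0.2]
eef_pos: [0.4929, 0.2085, 0.0926]
force: [-0.3, -0.6, 4.4]
```

```bash
python3 -m inch '0 0 -0.03 0 0 0;0 0 0 0 0 0' | grep -E 'eef|force'; python3 -m inch '0 0 -0.03 0 0 0;0 0 0 0 0 0' | grep -E 'eef|force'
```

```text
eef_pos: [0.493, 0.2085, 0.0918]
force: [-1.7, -0.8, 5.5]
eef_pos: [0.4931, 0.2086, 0.0911]
force: [-1.2, -0.5, 7.3]
```

```bash
python3 -m inch '0 0 -0.02 0 0 0;0 0 0 0 0 0' | grep -E 'eef|force'; 
```

```text
eef_pos: [0.4931, 0.2086, 0.0906]
force: [-2.3, -1.1, 10.2]
```

```bash
python3 -m inch '0 0 -0.015 0 0 0;0 0 0 0 0 0' | grep -E 'eef|force'; python3 -m inch '0 0 0 0 0 0' | grep -E 'eef|force'
```

```text
eef_pos: [0.4932, 0.2086, 0.0903]
force: [-2.1, -0.7, 10.4]
eef_pos: [0.4932, 0.2086, 0.0903]
force: [-3.6, -0.4, 11.0]
```

```bash
python3 -m inch '0 0 -0.015 0 0 0;0 0 0 0 0 0' | grep -E 'eef|force'; python3 -m inch '0 0 0 0 0 0' | grep -E 'eef|force'
```

```text
eef_pos: [0.4932, 0.2086, 0.09]
force: [-2.4, -1.1, 11.5]
eef_pos: [0.4932, 0.2086, 0.09]
force: [-2.1, -0.9, 12.0]
```

```bash
python3 -m inch '0 0 -0.012 0 0 0;0 0 0 0 0 0' | grep -E 'eef|force'; python3 -m inch '0 0 0 0 0 0' | grep -E 'eef|force'
```

```text
eef_pos: [0.4932, 0.2087, 0.0897]
force: [-2.9, -1.7, 12.4]
eef_pos: [0.4933, 0.2086, 0.0897]
force: [-2.8, -1.6, 12.2]
```

```bash
python3 -m inch '0 0 -0.012 0 0 0;0 0 0 0 0 0' | grep -E 'eef|force'; python3 -m inch '0 0 0 0 0 0' | grep -E 'eef|force'
```

```text
eef_pos: [0.4933, 0.2086, 0.0895]
force: [-3.0, 0.4, 12.9]
eef_pos: [0.4933, 0.2086, 0.0895]
force: [-3.2, -0.4, 11.6]
```

```bash
python3 -m inch '0 0 -0.015 0 0 0;0 0 0 0 0 0' | grep -E 'eef|force'; python3 -m inch '0 0 0 0 0 0' | grep -E 'eef|force'
```

```text
eef_pos: [0.4933, 0.2087, 0.0892]
force: [-3.7, -1.9, 13.7]
eef_pos: [0.4933, 0.2087, 0.0892]
force: [-2.7, -1.8, 14.7]
```

```bash
python3 -m inch '0 0 -0.015 0 0 0;0 0 0 0 0 0' | grep -E 'eef|force'; python3 -m inch '0 0 0 0 0 0' | grep -E 'eef|force'
```

```text
eef_pos: [0.4932, 0.2086, 0.088]
force: [-0.5, -0.8, 6.0]
eef_pos: [0.4932, 0.2086, 0.0879]
force: [-0.7, -0.8, 6.3]
```

```bash
python3 -m inch '0 0 0.1 0 0 0;0 0 0.2 0 0 0;0 0 0.5 0 0 0;0 0 0.9 0 0 0;0 0 0.9 0 0 0;0 0 0 0 0 0;0.173 -0.96 0 0 0 0;0.173 -0.96 0 0 0 0;0.173 -0.96 0 0 0 0;0.173 -0.96 0 0 0 0;0.173 -0.96 0 0 0 0;0.173 -0.96 0 0 0 0';python3 -m inch '0.173 -0.96 0 0 0 0;0.173 -0.96 0 0 0 0;0.173 -0.96 0 0 0 0;0.173 -0.96 0 0 0 0;0.173 -0.96 0 0 0 0;0.173 -0.96 0 0 0 0;0.173 -0.96 0 0 0 0;0.173 -0.96 0 0 0 0;0 0 0 0 0 0;0 0 0 0 0 0;0 0 0 0 0 0'
python3 st.py; python3 - <<'E'
from h import *
s=arm.get_state()["eef_pos"]
p=arm.grab_frame("side"); f=p["frame"][:,:,::-1]; K=p["mtx"]; T=np.linalg.inv(p["pose"])
pr=lambda q:(lambda c:(K[0,0]*c[0]/-c[2]+K[0,2],K[1,1]*-c[1]/-c[2]+K[1,2]))(T@np.r_[q,1])
t=pr(s-[0,0,.066]); print(t,pr(s))
c,r=map(int,t); print(c-40,r-35); cv2.imwrite("pics/c5.png",cv2.resize(f[r-35:r+45,c-40:c+40],(600,600),interpolation=cv2.INTER_CUBIC))
E
```

```text
t: 20.27
eef_pos: [0.5231, 0.0345, 0.1644]
ee_rot: [2.798, 1.569, -3.032]
force: [1.0, -0.1, -2.8]
width: 0.0196
t: 21.65
eef_pos: [0.565, -0.1941, 0.165]
ee_rot: [2.203, 1.57, 2.656]
force: [0.1, 0.3, -2.1]
width: 0.0191
t 21.65 p [ 0.565  -0.1941  0.165 ] f [ 0.0982  0.324  -2.0841] m [ 0.0439 -0.1094  0.0522] w 0.0190740708294023 q [-0.0042  0.2793 -0.2497 -0.0003 -1.0423 -1.1128] jaw deg 115.99218209044604 x [-0.0005  0.0003 -1.    ]
(np.float64(401.02846190149216), np.float64(285.5005566170944)) (np.float64(405.02907104642236), np.float64(261.0666779471341))
361 250
```

View pics/c5.png

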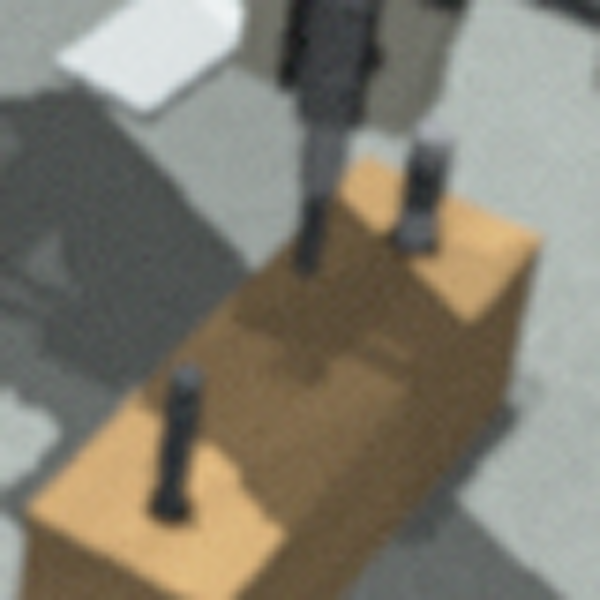

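```bash
python3 -m inch '0.01 -0.017 -0.4 0 0 0;0 0 -0.4 0 0 0;0 0 -0.4 0 0 0;0 0 -0.4 0 0 0;0 0 -0.3 0 0 0;0 0 -0.1 0 0 0;0 0 0 0 0 0;0 0 0 0 0 0' |grep -E 'eef|for'; python3 -m inch '0 0 -0.15 0 0 0;0 0 -0.15 0 0 0;0 0 -0.15 0 0 0;0 0 0 0 0 0;0 0 0 0 0 0'|grep -E 'eef|for'
```

```text
eef_pos: [0.566, -0.1954, 0.1057]
force: [-0.0, -0.2, -1.7]
eef_pos: [0.5657, -0.1953, 0.0918]
force: [0.5, -0.7, -2.1]
```

```bash
python3 -m inch '-0.013 0.02 -0.15 0 0 0;0 0 -0.15 0 0 0;0 0 -0.15 0 0 0;0 0 0 0 0 0;0 0 0 0 0 0' |grep -E 'eef|for'; python3 -m inch '0 0 -0.05 0 0 0;0 0 -0.05 0 0 0;0 0 0 0 0 0;0 0 0 0 0 0'|grep -E 'eef|for'
```

```text
eef_pos: [0.5653, -0.1948, 0.0783]
force: [-0.3, -0.2, -2.1]
eef_pos: [0.5653, -0.1947, 0.0753]
force: [0.5, -0.3, -2.6]
```

```bash
python3 -m inch '0 0 -0.04 0 0 0;0 0 0 0 0 0;0 0 0 0 0 0' |grep -E 'eef|for'; python3 -m inch '0 0 -0.03 0 0 0;0 0 0 0 0 0;0 0 0 0 0 0'|grep -E 'eef|for'
```

```text
eef_pos: [0.5654, -0.1947, 0.0742]
force: [0.1, 1.2, -1.1]
eef_pos: [0.5655, -0.1948, 0.0741]
force: [-1.3, 1.0, 6.7]
```

```bash
python3 -m inch '0 0 0.02 0 0 0;0 0 0 0 0 0;0 0 0 0 0 0' - 5|grep -E 'eef|for'; python3 -m inch '0 0 0 0 0 0;0 0 0 0 0 0;0 0 0 0 0 0;0 0 0 0 0 0;0 0 0 0 0 0;0 0 0 0 0 0' 0.6; python3 -m inch '0 0 0.2 0 0 0;0 0 0.6 0 0 0;0 0 0.9 0 0 0;0 0 0.9 0 0 0;0 0 0.9 0 0 0;0 0 0.9 0 0 0;-0.5 0.9 0 0 0 0;-0.5 0.9 0 0 0 0;-0.5 0.9 0 0 0 0;-0.5 0.9 0 0 0 0;0 0 0 0 0 0;0 0 0 0 0 0'
python3 - <<'E'
from h import *
np.set_printoptions(precision=4,suppress=True)
p=arm.grab_frame("side"); f=p["frame"][:,:,::-1]
z0=cv2.imread("pics/side0.png")
cv2.imwrite("pics/c6.png",np.hstack([cv2.resize(a[250:350,350:450],(400,400),interpolation=cv2.INTER_CUBIC) for a in (z0,f)]))
t=arm.grab_frame("top")
for n,p in(("top",t),("side",p)):
    v,c=np.mgrid[0:480,0:640]; K=p["mtx"]; z=p["range_z"]
    P=np.stack([(c-K[0,2])/K[0,0]*z,-(v-K[1,2])/K[1,1]*z,-z,np.ones_like(z)],-1)@p["pose"].T
    P=P[...,:3]; P[z==0]=9
    m=(abs(P[...,0]-.56)<.04)&(abs(P[...,1]+.19)<.04)&(P[...,2]>.122)&(P[...,2]<.16); print(n,"cap",m.sum(),P[m].mean(0),P[m].max(0))
E
```

```text
eef_pos: [0.5655, -0.1948, 0.074]
force: [0.1, 0.3, 2.6]
t: 26.32
eef_pos: [0.5652, -0.1947, 0.0737]
ee_rot: [-1.846, 1.571, -1.393]
force: [0.3, 0.1, 0.5]
width: 0.0526
t: 27.82
eef_pos: [0.5056, -0.0868, 0.2063]
ee_rot: [-0.522, 1.57, -0.069]
force: [0.0, -0.8, -0.5]
width: 0.0526<stdin>:11: RuntimeWarning: Mean of empty slice.
  ret = um.true_divide(
Traceback (most recent call last):
ValueError: zero-size array to reduction operation maximum which has no identity
```

View pics/c6.png

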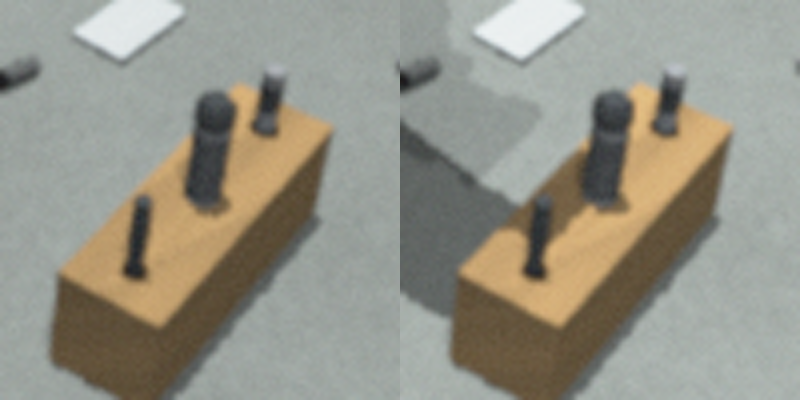

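The left half shows the punch before the job and the right half shows it now. It stands upright in the middle hole with the cap at the same row (about 92) and the same bottom edge, so it is fully down. The gripper is clear.

```bash
python3 -m inch '0 0 0 0 0 0;0 0 0 0 0 0'; python3 -c "from station import arm; print(arm.job_done())"
```

```text
t: 28.18
eef_pos: [0.5053, -0.0871, 0.2055]
ee_rot: [2.896, 1.57, -2.935]
force: [-0.2, -0.3, 0.1]
width: 0.0523
the job is handed in; nothing more can be done
None
```

The job is done and handed in at about 28 s of the 64 s allowed.

- **Punching:** I took the punch from the block and put its point through the free bush onto the bar. I pressed in small steps until the spring snapped. Measured vertical force rose to about 14.7 N (about 17 N with the punch's weight added), then fell to about 6 N. I stopped there and lifted off, well under the 24 N limit.
- **Putting it back:** I lowered the punch into its hole. The shoulder touched at the same TCP height as at the grasp (0.074 m), with a brief contact of about 9 N, and then I released it and backed away.

**Last checks:**
- The side picture shows the punch upright in the middle hole, at the same height as before, with the gripper clear and no outside force on it.
- The top-camera check of the cap failed, because no depth points were found there; I think the arm blocked the view. The final seating therefore rests on the side picture and the contact height.
- While pressing, the force rose more slowly than the spring rate suggests, so the punch may have slipped a millimetre or two in the grip. I saw no sign of a slip afterwards.
- I moved nothing else on purpose, but I took no final picture of the whole bench.

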